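Fit the track cassette in the loading bay and load the flat wagon

ROBOT

A 6-joint arm with a two-finger parallel gripper is mounted at the origin on the work surface. World frame = base frame: x ahead of the robot, y to its left, z up, the work surface at z = 0. Lengths are in m, angles in rad, forces in N, time in s.
With the tool pointing down it reaches from about 0.325 to 0.9 m from the base axis. Payload 6.1 kg.
Tool frame: the origin (TCP) lies midway between the tips of the shut fingers; the grasp point (between the pads) lies hold_point_z behind it (hold_point_z is the distance from the TCP to the grasp point, in m); z points along the fingers, y is the direction in which the jaws open and shut (so a half turn about z gives the same grasp; the last joint's range is limited). The gripper opens to 85 mm and grips with 20 to 120 N. Pads are 22 mm wide; open, the fingers measure 114 mm over their backs; the gripper's body (76 mm by 85 mm) begins 54 mm behind the grasp point. The pads swing forward as they close: fully open they stand 13 mm farther back than shut.
Start: joints at [1.156, 0.22, 1.526, -0, 1.395, -0.126], TCP at [0.178, 0.599, 0.231] pointing down, gripper open.
Joint ranges: [-2.98, 2.98], [-0.91, 2.08], [0.09, 2.57], [-1.24, 4.39], [0.2, 2.65], [-2.68, 2.68]. Speed limits (rad/s): [2.57, 2.57, 3.01, 3.14, 3.14, 3.14].

INTERFACE

Orientations are given as a unit quaternion [w, x, y, z].
In Python, from workcell import read_state, grab_frame, finish_job, hold_point_z gives the robot as it stands.
- The arm moves only by the tool apply_moves, never from a script. Its argument "plan" is a list of rows, each an object with "fingers": the gripper's target within -1 to 1 (shut at 1, half-way at 0, fully open at -1); "translation": the shift along the tool's x, y, z in m, a list of three; "dr": the turn, a rotation vector about the tool's x, y, z in degrees, a list of three. A call has exactly 8 rows; each row is the pose to reach, as a shift and turn from the pose measured when the call began, along the tool's axes at that moment; what a row does not reach only later rows make up. A row lasts 1/10 s, in which the tool goes at most 50 mm and 8.59 degrees, less where a joint would pass 70% of its speed; a pose out of reach is approached as far as the arm can. A call with a gripper value outside its range is refused whole. The fingers move at their own pace and stop on an object; the grip force is fixed at half the most. Time passes only in rows, so rows that repeat a pose let the fingers close, or fill a call up. It gives the time, the measured TCP pose, the force and the opening at its end, in the units of the state.
- read_state(): the state, without advancing time (a new reading comes with each control period).
- grab_frame(name): name is "scene" or "top"; returns a dict with "pixels" (400x640x3 uint8, red, green, blue), "intrinsics" (3x3 intrinsics, pixels), "rvec" (rotation vector, rad) and "tvec" (3), from world to camera coordinates, as OpenCV has them. Camera axes: x right, y down, z forward; pixel columns grow to the right and rows downward; lengths in m; the calibration is good to about 2 mm. A picture is of the moment at which its call begins. There is no depth.
- finish_job(): hands the job in, once; it reports no verdict.
The state is a dict: "t": time; "q": joint angles; "dq": joint speeds; "effort": joint torques, N m; "ee_pos": TCP position; "tcp_rot": TCP orientation; "wrist_force": force on the tool from outside, world axes, zero at the start; "torque": the same for the moment, N m; "opening": finger opening in m.
Only numpy, scipy, OpenCV 4.12 (cv2) and the standard library are available. Lean on these libraries where they do the work, as an engineer would, in place of code of your own. Each camera call takes 0.05 s, during which the arm holds its last target. There are 200 camera calls.

TASK

Fit the empty track cassette into the loading bay: hook its steel lip under the end of the lead track, then bring the buffer-stop end down until the roller catch snaps over it and the cassette sits fully home on all three balls. Then roll the silver flat wagon along the rails, without lifting it off them, from the lead track onto the cassette until it stands against the buffer stop. Leave the cassette home and leave the locomotive, the coach and the car cases where they are.

Things in the scene. Friction and masses are not known exactly. Their poses are not given: they have to be found in the camera images.
- dock: the fixed loading bay and lead track on one dark blue-grey metal base plate, x = -132 to 282, 76 mm wide, 8 mm thick. Origin: on the drawer floor under the middle of the cassette bay; x runs along the track from the bay to the lead track, y across, z up. With the cassette home its origin lies at x = 0, y = 0, z = 15.9 mm of this frame and its axes are parallel to these
- ball0 (a point): centre of the dock's first steel ball (diameter 14 mm), at x = 60, y = 18, z = 14 mm in the dock's frame
- ball1 (a point): centre of the dock's second ball, at x = 60, y = -18, z = 14 mm in the dock's frame
- ball2 (a point): centre of the dock's third ball, at x = -75, y = 0, z = 14 mm in the dock's frame
- lead_end (a point): rail-top point at the bay end of the lead track (x = 98, y = 0, z = 36.9 mm in the dock's frame). The lead track is 56 mm wide, x = 98 to 280, deck top z = 32.9, rail tops z = 36.9, inner rail faces y = +-11; red wheel stops at its far end. 3 mm of gap to the cassette's rails when home
- slot (a point): in the mouth of the slot for the lip, under the lead track's end (x = 98, z = 20.4 mm in the dock's frame). The slot is 48 mm wide, x = 98 to 112, open from the base (z = 8) up to the deck's underside (z = 29.3). In it a round brass presser (diameter 6 mm, along y, at x = 102) hangs down to z = 20.4; it springs up 6 mm at most (1.6 N, plus 0.8 N per mm) and holds the lip down
- roller (a point): centre of the white roller of the sprung catch at the bay's other end, at rest x = -99.5, y = 0, z = 36.3 mm in the dock's frame (diameter 10 mm, 36 mm long along y). Its arm, hinged at x = -104, z = 12, yields away from the bay and springs back over the cassette's striker bar, pulling it down
- cassette: the loose track cassette, 0.32 kg: plywood board x = -95 to 95, 50 mm wide, z = 10 to 17, on three steel vee blocks. Origin: middle of the underside of these blocks, on which it stands; x along the track towards its lip, y across, z up. Rails open at the lip end, inner faces y = +-11, tops z = 21. Aluminium side walls x = -80 to 72, 56 mm over the outer faces, z = 10 to 28
- grip (a point): middle between the cassette's side walls (x = 0, y = 0, z = 23 mm in its frame), near its balance point: grip here from above across y, over the 56 mm of the walls' outer faces. Fingers have room beside it in the bay: the base plate's top lies 8 mm under the block undersides when home
- lip (a point): middle of the tip of the cassette's steel lip (x = 106, y = 0, z = 6 mm in its frame), 40 mm wide, 4 mm thick, 11 mm ahead of the board. The cassette cannot go in level: bring it with this end 6 to 10 degrees low and the blocks clear above the balls, run the lip forward into the slot while letting the two front grooves down onto their balls, then lower the other end
- stop_top (a point): middle of the top of the cassette's red buffer-stop beam (x = -77, y = 0, z = 40 mm in its frame; beam x = -82 to -72, 40 mm wide, z = 28 to 40). The place to press: with the lip hooked and let go, this end rests on the roller about 12 mm too high; about 10 N down here snaps it home (beam top then 56 mm above the floor)
- striker (a point): middle of the cassette's round steel striker bar (x = -95, y = 0, z = 13 mm in its frame; diameter 8 mm, along y), over which the roller snaps
- vee0 (a point): cassette point x = 60, y = 18, z = -1.9 mm in its frame: where the first ball's centre lies when home. Above it is a 90 degree groove, mouth 16 mm wide at z = 0, apex at z = 8; the grooves draw the cassette in from about 4 mm off. Home, the blocks reach 5 mm below the ball tops
- vee1 (a point): cassette point x = 60, y = -18, z = -1.9 mm in its frame: where the second ball's centre lies when home
- vee2 (a point): cassette point x = -75, y = 0, z = -1.9 mm in its frame: where the third ball's centre lies when home
- wagon: the silver flat wagon, 0.24 kg, running freely on two axles (0.2 N), on the lead track. Origin: its middle at rail-top height; x along the track, away from the bay; ends alike. Buffers to x = +-66 (y = +-11, z = 12, diameter 7); deck 36 mm wide, top z = 20; upright end bulkheads 36 mm wide, outer faces x = +-60, z = 8 to 34. Against the buffer stop: x = -6, y = 0, z = 21 mm in the cassette's frame
- loco: green locomotive, 154 x 42 x 59 mm, bystander; origin middle of its underside, x along its length
- coach: blue coach, 190 x 39 x 55 mm, bystander; origin middle of its underside, x along its length
- case_low: lower of two stacked clear car cases with black bases, each 210 x 64 x 66 mm, bystander; origin middle of its underside, x along its length
- case_top: upper clear car case, standing on the lower one, bystander; origin middle of its underside
Mind the look-alikes: they are no part of the job. What is shaped like the wagon but purple or turquoise is not meant. Leave any orange look-alike of the cassette alone.

How it is judged:
By the outcome, as a careful person would: the job done as asked, in the order asked, and still so for the second after the job is handed in, with the robot touching nothing.
It also fails if it takes over 53 s, if anything falls off the work surface, if the arm or the gripper's body presses on something with over 40 N, if the wrist force passes 120 N, or if a joint passes its speed limit or range.

## Working session

There is one attempt and no reset: what is moved stays moved. The work goes in short steps, Python scripts to look and compute and a tool call to move; the robot and the scene stay as the last step left them, time stands still between calls to the robot, and variables do not carry over. Pictures are saved under pics/ and viewed, on a budget of 10 in all, crops included, one or two more only if the job needs it, and the job is handed in when it is done.

Besides the shell and the picture viewer there is one more tool, called as name(argument=value, ...) on one line, values as JSON. apply_moves: Moves the arm, as the interface text tells. Its arguments: {"type":"object","properties":{"plan":{"type":"array"}},"required":["plan"]}

```bash
mkdir -p pics; ls; cat > h.py <<'E'
import numpy as np, cv2
from scipy.spatial.transform import Rotation as R
from workcell import *
def frame(name,fn=None):
    f=grab_frame(name)
    if fn: cv2.imwrite(fn,f["pixels"][:,:,::-1])
    return f
E
python3 - <<'E'
from h import *
for n in("scene","top"):
    f=frame(n,f"pics/{n}0.png"); np.savez(f"{n}0.npz",**f)
    Rm=cv2.Rodrigues(np.array(f["rvec"]))[0]; print(n,f["intrinsics"],-Rm.T@np.array(f["tvec"]).ravel(),Rm)
print(read_state(),hold_point_z)
E
```

```text
pics
scene [[412.56174094   0.         320.45883805]
 [  0.         412.56174094 205.77680557]
 [  0.           0.           1.        ]] [0.95284986 0.88875995 0.79479679] [[-0.8693928   0.49385602 -0.01619868]
 [ 0.29206719  0.48716471 -0.82302327]
 [-0.39856357 -0.7202616  -0.56777663]]
top [[400.06091601   0.         318.99134835]
 [  0.         400.06091601 199.93670538]
 [  0.           0.           1.        ]] [0.31008127 0.00554631 1.55494954] [[ 1.62958029e-02 -9.99867090e-01  4.98823857e-04]
 [-9.94724912e-01 -1.62625240e-02 -1.01281192e-01]
 [ 1.01275843e-01  1.15426583e-03 -9.94857714e-01]]
{'t': 0.1, 'q': array([ 1.15593215e+00,  2.21163854e-01,  1.52749164e+00,  1.70197468e-06,
        1.39466967e+00, -1.26074803e-01]), 'dq': array([-0.00233414, -0.00202171, -0.00284921, -0.00165234, -0.00021124,
       -0.00202012]), 'effort': array([ 5.35694089e-04, -4.98239207e+01, -3.90548480e+01, -2.56781350e-04,
        5.70013071e-03,  2.06124014e-05]), 'ee_pos': array([0.17776675, 0.59863092, 0.23030102]), 'tcp_rot': array([-2.32257020e-04,  1.43893536e-01,  9.89592795e-01, -8.34540420e-04]), 'wrist_force': array([ 0.14055291, -0.45051347,  0.21625202]), 'torque': array([0.01681828, 0.04117446, 0.00041037]), 'opening': 0.0852856025136676} 0.0187
```

View pics/scene0.png

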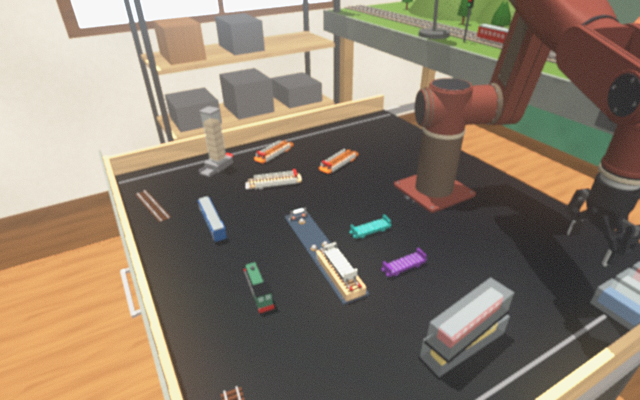

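View pics/top0.png

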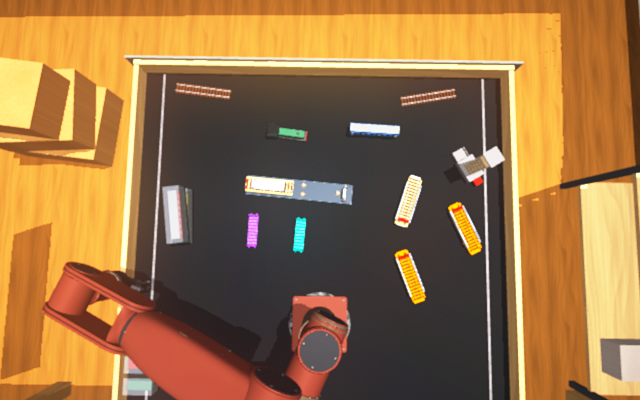

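```bash
python3 - <<'E'
from h import *
t=cv2.imread("pics/top0.png");s=cv2.imread("pics/scene0.png")
a=cv2.resize(t[170:230,240:360],None,fx=6.5,fy=6.5,interpolation=cv2.INTER_CUBIC)[:, :780]
b=cv2.resize(t[168:233,385:450],(390,390)[:2],interpolation=cv2.INTER_CUBIC)[:205]
b=cv2.resize(t[168:233,385:450],(205,205),interpolation=cv2.INTER_CUBIC)
c=cv2.resize(s[165:195,240:310],(478,205),interpolation=cv2.INTER_CUBIC)
o=np.zeros((600,780,3),np.uint8);o[:390]=a;o[392:597,:205]=b;o[392:597,210:688]=c
cv2.imwrite("pics/c1.png",o)
# larger cassette crop
cv2.imwrite("pics/c2.png",np.vstack([cv2.resize(t[170:232,380:440],(580,600),interpolation=cv2.INTER_CUBIC)]))
E
```

```text
(no output)
```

View pics/c1.png

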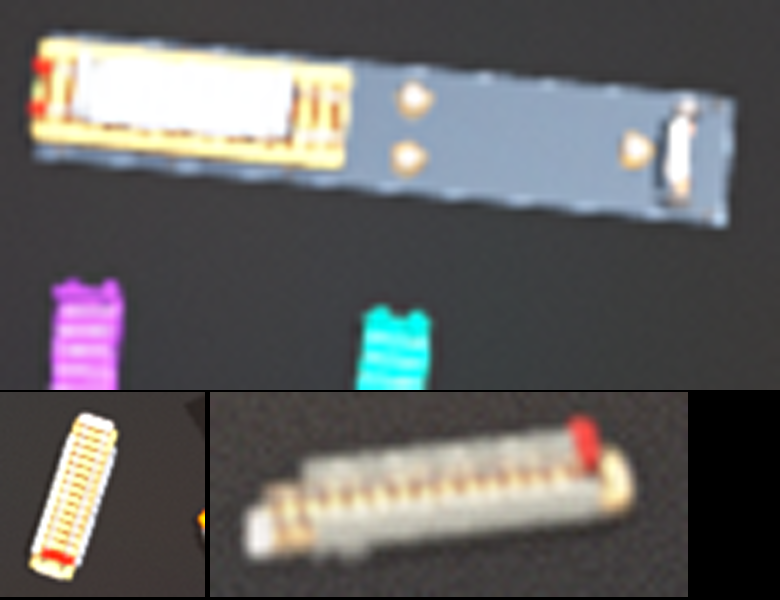

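View pics/c2.png

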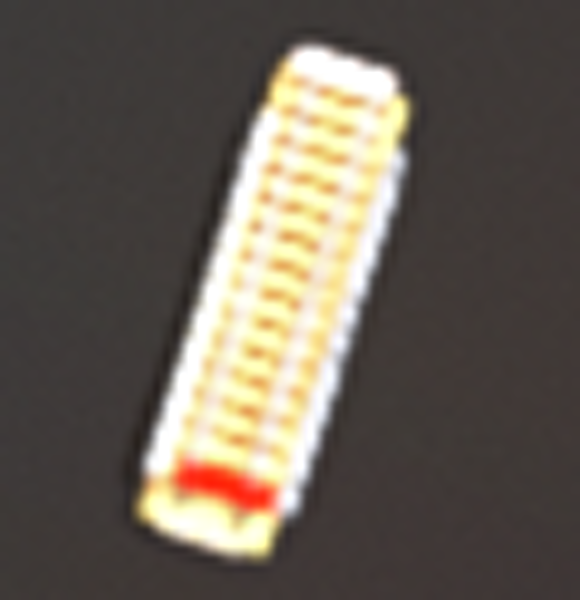

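```bash
cat >> h.py <<'E'
from scipy.optimize import least_squares
def proj(f,P):
    return cv2.projectPoints(np.asarray(P,float).reshape(-1,3),f["rvec"],f["tvec"],f["intrinsics"],None)[0][:,0]
def place(p,P): # p=x,y,yaw (z=0)
    return R.from_euler("z",p[2]).apply(np.asarray(P,float))+[p[0],p[1],0]
def fit(f,P,uv,p0):
    P=np.array(P)/1000.
    r=least_squares(lambda p:(proj(f,place(p,P))-uv).ravel(),p0,loss="soft_l1",x_scale=[.1,.1,.1])
    return r.x,(proj(f,place(r.x,P))-uv)
E
python3 - <<'E'
from h import *
t=np.load("top0.npz");s=np.load("scene0.npz")
up=lambda c,k,o:(np.array(c,float)+.5)/k-.5+np.array(o)
D=[(60,18,16),(60,-18,16),(-75,0,16),(-99.5,0,40),(-132,-38,8),(-132,38,8),(98,-28,32.9),(98,28,32.9)]
c=[(408,157),(414,98),(636,150),(680,150),(735,97),(727,226),(352,66),(346,166)]
p,r=fit(t,D,up(c,6.5,(240,170)),[.33,0,1.55]);print("dock",p,np.degrees(p[2]));print(r.round(1))
C=[(106,0,8),(72,28,28),(-80,28,28),(72,-28,28),(-80,-28,28),(-77,0,40),(-99,25,13),(-99,-25,13)]
c=[(352,58),(262,108),(148,480),(402,152),(290,515),(228,486),(138,515),(265,560)]
q,r=fit(t,C,up(c,9.67,(380,170)),[.33,-.35,-.3]);print("cas",q,np.degrees(q[2]));print(r.round(1))
P=np.array([(106,0,6),(-77,0,40)])/1000
print("scene check",proj(s,place(q,P)),up([(258-210,535-392),(585-210,430-392)],6.83,(240,165)))
print("scene dock balls", proj(s,place(p,np.array(D)/1000)).round(0))
E
```

```text
dock [0.502682   0.01045146 1.48538471] 85.10627510681113
[[ 0.1 -0. ]
 [ 0.2 -0.1]
 [ 0.2 -0. ]
 [ 0.1 -0.1]
 [ 0.3  0.3]
 [-0.3 -0.3]
 [-0.   0.7]
 [-0.7 -0.3]]
cas [ 0.46800711 -0.33632744 -0.30413972] -17.425922054146177
[[-0.6  0.1]
 [ 0.5  0.1]
 [ 0.6 -1. ]
 [-0.1  0.1]
 [-0.1  0. ]
 [ 0.2 -0.2]
 [ 0.1  0.6]
 [-0.6  0. ]]
scene check [[245.31111505 185.1891928 ]
 [294.34486422 171.11661051]] [[246.60102489 185.5102489 ]
 [294.47803807 170.13689605]]
scene dock balls [[324. 242.]
 [313. 246.]
 [301. 219.]
 [298. 209.]
 [284. 215.]
 [305. 209.]
 [315. 250.]
 [333. 244.]]
```

```bash
cat >> h.py <<'E'
DOCK=np.array([.5027,.01045,1.4854])
def toolR(yaw,pitch=0): # yaw of tool x, pitch deg lip low
    B=np.array([[np.cos(yaw),np.sin(yaw),0],[np.sin(yaw),-np.cos(yaw),0],[0,0,-1]])
    return R.from_matrix(B)*R.from_euler("y",-pitch,degrees=True)
def cur():
    s=read_state();w=s["tcp_rot"];return s["ee_pos"],R.from_quat([*w[1:],w[0]])
def goal(p,Rt):
    c,Rc=cur();return (Rc.inv().apply(np.array(p)-c)*1000).round(1),(Rc.inv()*Rt).as_rotvec(degrees=True).round(2)
def indock(frame=DOCK):
    s=read_state();c,Rc=cur();Rd=R.from_euler("z",frame[2]);l=Rd.inv().apply(c-[frame[0],frame[1],0])*1000
    M=(Rd.inv()*Rc).as_matrix();print("t",round(s["t"],2),"TCP dock mm",l.round(1),"toolx",M[:,0].round(3),"F",Rd.inv().apply(s["wrist_force"]).round(1),"open",round(s["opening"],4))
E
python3 - <<'E'
from h import *
print(goal([.5,.1,.25],toolR(np.radians(80))),goal([.468,-.336,.15],toolR(np.radians(-17.4))))
E
```

```text
(array([-450.9, -386.2,  -19.1]), array([-9.000e-02,  6.000e-02,  8.345e+01])) (array([-544.4, -813.1,   81.6]), array([ 2.0000e-02, -1.5000e-01, -1.7915e+02]))
```

apply_moves(plan=[{"fingers":-1,"translation":[-0.056,-0.048,-0.002],"dr":[0,0,8.5]},{"fingers":-1,"translation":[-0.112,-0.096,-0.005],"dr":[0,0,17]},{"fingers":-1,"translation":[-0.168,-0.144,-0.007],"dr":[0,0,25.5]},{"fingers":-1,"translation":[-0.224,-0.192,-0.01],"dr":[0,0,34]},{"fingers":-1,"translation":[-0.28,-0.24,-0.012],"dr":[0,0,42.5]},{"fingers":-1,"translation":[-0.336,-0.288,-0.014],"dr":[0,0,51]},{"fingers":-1,"translation":[-0.392,-0.336,-0.016],"dr":[0,0,59.5]},{"fingers":-1,"translation":[-0.45,-0.386,-0.019],"dr":[0,0,68]}])

```text
t: 0.9
ee_pos: [0.3949, 0.2611, 0.2433]
tcp_rot: [0.0, 0.675, 0.738, -0.001]
wrist_force: [1.5, 1.4, 0.2]
opening: 0.0855
```

```bash
python3 - <<'E'
from h import *
indock();print(cur()[0]);print(goal([.468,-.336,.15],toolR(np.radians(-17.4))))
E
```

```text
t 0.9 TCP dock mm [240.5 128.8 243.3] toolx [ 0.985  0.174 -0.002] F [ 1.5 -1.3  0.2] open 0.0855
[0.39491755 0.26109695 0.24330541]
(array([-601.1,   19.6,   94.2]), array([5.0000e-02, 1.1000e-01, 1.1251e+02]))
```

apply_moves(plan=[{"fingers":-1,"translation":[-0.045,0.002,0.0],"dr":[0,0,8.5]},{"fingers":-1,"translation":[-0.09,0.004,0.0],"dr":[0,0,17]},{"fingers":-1,"translation":[-0.14,0.006,0.01],"dr":[0,0,25.5]},{"fingers":-1,"translation":[-0.19,0.008,0.02],"dr":[0,0,34]},{"fingers":-1,"translation":[-0.24,0.01,0.03],"dr":[0,0,42.5]},{"fingers":-1,"translation":[-0.29,0.011,0.04],"dr":[0,0,51]},{"fingers":-1,"translation":[-0.34,0.012,0.05],"dr":[0,0,59.5]},{"fingers":-1,"translation":[-0.39,0.013,0.06],"dr":[0,0,68]}])

```text
t: 1.7
ee_pos: [0.4416, -0.1223, 0.1846]
tcp_rot: [0.001, 0.973, 0.231, -0.0]
wrist_force: [1.1, 0.6, 0.3]
opening: 0.0855
```

```bash
python3 - <<'E'
from h import *
indock();print(cur()[0]);print(goal([.468,-.336,.10],toolR(np.radians(-17.4))))
E
```

```text
t 1.7 TCP dock mm [-137.5   49.6  184.6] toolx [ 0.525 -0.851 -0.001] F [ 0.7 -1.   0.3] open 0.0855
[ 0.44156802 -0.12231144  0.18460249]
(array([-72.5, 202.6,  84.9]), array([9.000e-02, 4.000e-02, 4.415e+01]))
```

apply_moves(plan=[{"fingers":-1,"translation":[-0.015,0.042,0.01],"dr":[0,0,8.5]},{"fingers":-1,"translation":[-0.03,0.084,0.02],"dr":[0,0,17]},{"fingers":-1,"translation":[-0.045,0.126,0.035],"dr":[0,0,25.5]},{"fingers":-1,"translation":[-0.06,0.168,0.055],"dr":[0,0,34]},{"fingers":-1,"translation":[-0.0725,0.2026,0.075],"dr":[0.1,0,42]},{"fingers":-1,"translation":[-0.0725,0.2026,0.085],"dr":[0.1,0,44.2]},{"fingers":-1,"translation":[-0.0725,0.2026,0.085],"dr":[0.1,0,44.2]},{"fingers":-1,"translation":[-0.0725,0.2026,0.085],"dr":[0.1,0,44.2]}])

```text
t: 2.5
ee_pos: [0.4676, -0.3354, 0.0995]
tcp_rot: [-0.0, 0.989, -0.151, -0.001]
wrist_force: [-0.7, -0.3, -0.5]
opening: 0.0859
```

```bash
python3 - <<'E'
from h import *
indock();print(cur()[0]);print(goal([.468,-.336,.0],toolR(np.radians(-17.4))))
f=frame("scene");cv2.imwrite("pics/g1.png",cv2.resize(f["pixels"][140:220,210:330,::-1],(780,520),interpolation=cv2.INTER_CUBIC))
E
```

```text
t 2.5 TCP dock mm [-347.6    5.5   99.5] toolx [-0.216 -0.976 -0.002] F [-0.4  0.7 -0.5] open 0.0859
[ 0.46761193 -0.33542341  0.09951442]
(array([ 0.7,  0.5, 99.5]), array([-0.04,  0.11,  0.03]))
```

View pics/g1.png

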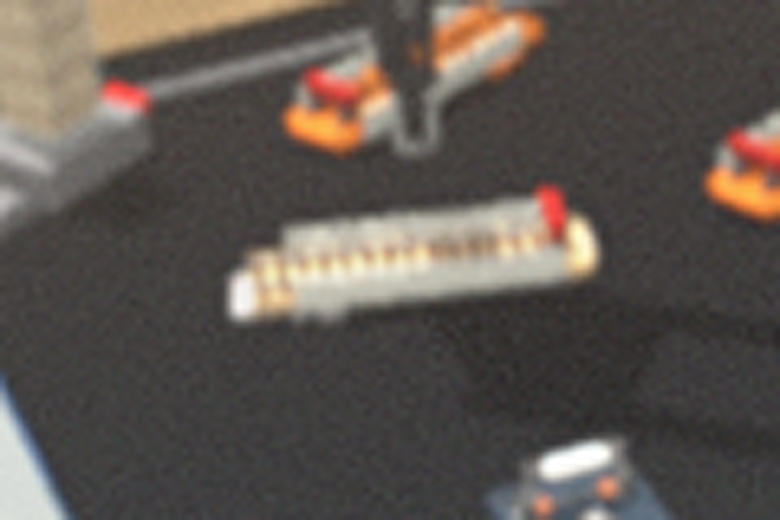

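```bash
python3 - <<'E'
from h import *
s=np.load("scene0.npz");c,Rc=cur()
uv=proj(s,[c+Rc.apply([0,y,-.013]) for y in(-.043,.043)]+[place([.468,-.3363,-.3041],[0,0,.028])])
print((uv-[210,140])*6.5)
E
```

```text
[[411.65880565 139.38128213]
 [393.15697137  67.65948191]
 [414.39355567 237.07428645]]
```

apply_moves(plan=[{"fingers":-1,"translation":[0.0005,0.0005,0.03],"dr":[0,0,0]},{"fingers":-1,"translation":[0.0005,0.0005,0.06],"dr":[0,0,0]},{"fingers":-1,"translation":[0.0005,0.0005,0.085],"dr":[0,0,0]},{"fingers":-1,"translation":[0.0005,0.0005,0.095],"dr":[0,0,0]},{"fingers":-1,"translation":[0.0005,0.0005,0.099],"dr":[0,0,0]},{"fingers":-1,"translation":[0.0005,0.0005,0.099],"dr":[0,0,0]},{"fingers":0,"translation":[0.0005,0.0005,0.099],"dr":[0,0,0]},{"fingers":1,"translation":[0.0005,0.0005,0.099],"dr":[0,0,0]}])

```text
t: 3.35
ee_pos: [0.4694, -0.3369, 0.0029]
tcp_rot: [0.001, 0.989, -0.151, 0.001]
wrist_force: [0.5, 0.1, 0.8]
opening: 0.0591
```

apply_moves(plan=[{"fingers":1,"translation":[0,0,0],"dr":[0,0,0]},{"fingers":1,"translation":[0,0,0],"dr":[0,0,0]},{"fingers":1,"translation":[0,0,0],"dr":[0,0,0]},{"fingers":1,"translation":[0,0,0],"dr":[0,0,0]},{"fingers":1,"translation":[0,0,-0.015],"dr":[0,0,0]},{"fingers":1,"translation":[0,0,-0.04],"dr":[0,0,0]},{"fingers":1,"translation":[0,0,-0.07],"dr":[0,0,0]},{"fingers":1,"translation":[0,0,-0.1],"dr":[0,0,0]}])

```text
t: 4.15
ee_pos: [0.4686, -0.3362, 0.1039]
tcp_rot: [0.0, 0.989, -0.151, 0.0]
wrist_force: [0.7, 0.0, -4.2]
opening: 0.0548
```

```bash
python3 - <<'E'
from h import *
indock();print(cur()[0]);print(goal([.5027-.03*np.cos(1.485),-.03,.11],toolR(1.4854)))
E
```

```text
t 4.15 TCP dock mm [-348.3    4.4  103.9] toolx [-0.215 -0.977  0.   ] F [ 0.1 -0.7 -4.2] open 0.0548
[ 0.46861862 -0.33620109  0.10389671]
(array([ -61.2, -301.7,   -6.3]), array([ 5.0000e-02,  1.0000e-02, -1.0244e+02]))
```

apply_moves(plan=[{"fingers":1,"translation":[-0.005,-0.025,0],"dr":[0,0,-8]},{"fingers":1,"translation":[-0.01,-0.05,0],"dr":[0,0,-16.3]},{"fingers":1,"translation":[-0.015,-0.075,0],"dr":[0,0,-24.7]},{"fingers":1,"translation":[-0.02,-0.1,0],"dr":[0,0,-33]},{"fingers":1,"translation":[-0.025,-0.125,0],"dr":[0,0,-41.3]},{"fingers":1,"translation":[-0.03,-0.15,0],"dr":[0,0,-49.7]},{"fingers":1,"translation":[-0.035,-0.175,0],"dr":[0,0,-58]},{"fingers":1,"translation":[-0.041,-0.2,0],"dr":[0,0,-66.4]}])

```text
t: 4.95
ee_pos: [0.4888, -0.1319, 0.1042]
tcp_rot: [0.0, 0.909, 0.418, -0.0]
wrist_force: [0.6, 0.2, -2.7]
opening: 0.0546
```

```bash
python3 - <<'E'
from h import *
indock();print(cur()[0]);print(goal(place(DOCK,[-.03,0,.104]),toolR(1.4854)))
E
```

```text
t 4.95 TCP dock mm [-143.     1.7  104.2] toolx [ 0.812 -0.584 -0.   ] F [ 0.3 -0.5 -2.7] open 0.0546
[ 0.48880796 -0.1319007   0.10418701]
(array([ 92.8, -64.6,   0.1]), array([ 2.000e-02,  2.000e-02, -3.571e+01]))
```

apply_moves(plan=[{"fingers":1,"translation":[0.018,-0.013,0],"dr":[0,0,-8]},{"fingers":1,"translation":[0.036,-0.026,0],"dr":[0,0,-16]},{"fingers":1,"translation":[0.054,-0.039,0],"dr":[0,0,-24]},{"fingers":1,"translation":[0.072,-0.052,0],"dr":[0,0,-31]},{"fingers":1,"translation":[0.09,-0.063,0],"dr":[0,0,-35.7]},{"fingers":1,"translation":[0.0928,-0.0646,0],"dr":[0,0,-35.7]},{"fingers":1,"translation":[0.0928,-0.0646,0],"dr":[0,0,-35.7]},{"fingers":1,"translation":[0.0928,-0.0646,0],"dr":[0,0,-35.7]}])

```text
t: 5.75
ee_pos: [0.5, -0.02, 0.1043]
tcp_rot: [0.0, 0.737, 0.676, -0.0]
wrist_force: [0.6, 0.1, -3.0]
opening: 0.0549
```

```bash
cat >> h.py <<'E'
G0=np.array([.0006,0,.0028]) # TCP in cassette frame
def cgoal(dx,dy,lift,pitch):
    """cassette pose: front seat point (60,0,-1.9) at dock (60+dx,dy,14+lift), pitched lip-low"""
    Rp=R.from_euler("y",pitch,degrees=True)
    l=np.array([.06+dx/1000,dy/1000,.014+lift/1000])+Rp.apply(G0-[.06,0,-.0019])
    return goal(place(DOCK,l),toolR(DOCK[2],pitch))
E
python3 - <<'E'
from h import *
indock();print(cgoal(-25,0,25,9.5),cgoal(-16,0,10,9.5))
t=frame("top");s=frame("scene");np.savez("top1.npz",**t);np.savez("scene1.npz",**s)
a=cv2.resize(t["pixels"][165:225,240:360,::-1],(780,390),interpolation=cv2.INTER_CUBIC)
b=cv2.resize(s["pixels"][180:300,260:400,::-1],(700,600),interpolation=cv2.INTER_CUBIC)
cv2.imwrite("pics/d1.png",b);cv2.imwrite("pics/d2.png",a)
E
```

```text
t 5.75 TCP dock mm [-3.050e+01  1.000e-01  1.043e+02] toolx [ 1.    -0.001 -0.001] F [ 0.1 -0.6 -3. ] open 0.0549
(array([ 7.8,  0. , 50.9]), array([ 0.  , -9.45, -0.08])) (array([16.8,  0. , 65.9]), array([ 0.  , -9.45, -0.08]))
```

View pics/d1.png

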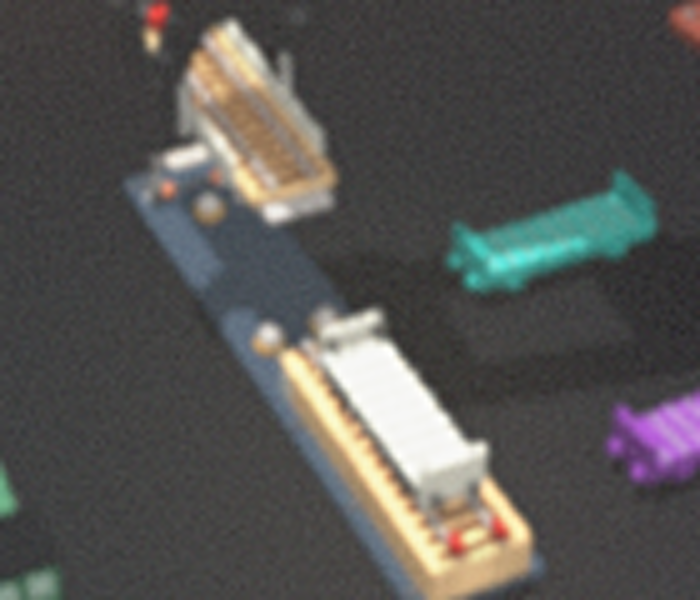

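```bash
python3 - <<'E'
from h import *
s=np.load("scene1.npz");t=np.load("top1.npz");c,Rc=cur()
Rcas=Rc*R.from_euler("x",180,degrees=True)
P=np.array([(106,20,6),(106,-20,6),(-77,20,40),(-77,-20,40),(95,25,17),(95,-25,17),(72,28,28),(72,-28,28)])/1000
W=c+Rcas.apply(P-G0)
print(((proj(s,W)-[260,180])*5).round(0).tolist());print(((proj(t,W)-[240,165])*6.5).round(0).tolist())
D=place(DOCK,np.array([(60,18,14),(60,-18,14),(-75,0,14),(-99.5,0,36.3),(98,28,36.9)])/1000)
print(((proj(s,D)-[260,180])*5).round(0).tolist())
E
```

```text
[[334.0, 200.0], [269.0, 219.0], [207.0, -4.0], [146.0, 11.0], [334.0, 171.0], [252.0, 194.0], [321.0, 133.0], [230.0, 158.0]]
[[373.0, 168.0], [381.0, 98.0], [702.0, 195.0], [709.0, 123.0], [391.0, 177.0], [400.0, 88.0], [431.0, 184.0], [441.0, 84.0]]
[[322.0, 314.0], [266.0, 332.0], [206.0, 200.0], [190.0, 151.0], [366.0, 317.0]]
```

View pics/d2.png

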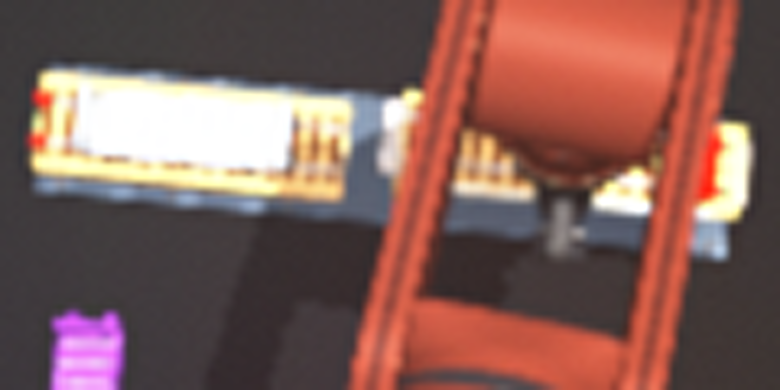

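```bash
python3 - <<'E'
from h import *
print(cgoal(-16,0,30,9.5),cgoal(-16,0,11,9.5))
E
```

```text
(array([17. , -0. , 45.8]), array([ 0.  , -9.46, -0.1 ])) (array([17. , -0. , 64.8]), array([ 0.  , -9.46, -0.1 ]))
```

apply_moves(plan=[{"fingers":1,"translation":[0.004,0,0.01],"dr":[0,-3,0]},{"fingers":1,"translation":[0.008,0,0.02],"dr":[0,-6,0]},{"fingers":1,"translation":[0.013,0,0.032],"dr":[0,-9,-0.1]},{"fingers":1,"translation":[0.017,0,0.045],"dr":[0,-9.5,-0.1]},{"fingers":1,"translation":[0.017,0,0.055],"dr":[0,-9.5,-0.1]},{"fingers":1,"translation":[0.017,0,0.061],"dr":[0,-9.5,-0.1]},{"fingers":1,"translation":[0.017,0,0.0648],"dr":[0,-9.5,-0.1]},{"fingers":1,"translation":[0.017,0,0.0648],"dr":[0,-9.5,-0.1]}])

```text
t: 6.65
ee_pos: [0.5013, -0.0039, 0.039]
tcp_rot: [0.056, 0.734, 0.674, -0.061]
wrist_force: [0.3, -0.4, -4.4]
opening: 0.0548
```

```bash
python3 - <<'E'
from h import *
indock()
for a in [(-16,0,9,9.5),(-12,0,8,9.5),(-8,0,6.5,9.5),(-5,0,5,9.5),(-2,0,3,9),(0,0,1,8)]: print(a,cgoal(*a))
E
```

```text
t 6.65 TCP dock mm [-14.5   0.1  39. ] toolx [ 0.986 -0.001 -0.165] F [-0.3 -0.3 -4.4] open 0.0548
(-16, 0, 9, 9.5) (array([0.9, 0.1, 1.5]), array([-0.05,  0.03, -0.06]))
(-12, 0, 8, 9.5) (array([5. , 0.1, 1.8]), array([-0.05,  0.03, -0.06]))
(-8, 0, 6.5, 9.5) (array([9.2, 0.1, 2.6]), array([-0.05,  0.03, -0.06]))
(-5, 0, 5, 9.5) (array([12.4,  0.1,  3.6]), array([-0.05,  0.03, -0.06]))
(-2, 0, 3, 9) (array([15.7,  0.1,  5.6]), array([-0.05,  0.53, -0.06]))
(0, 0, 1, 8) (array([17.9,  0.1,  8.3]), array([-0.05,  1.53, -0.06]))
```

apply_moves(plan=[{"fingers":1,"translation":[0.001,0,0.0015],"dr":[0,0,0]},{"fingers":1,"translation":[0.003,0,0.0017],"dr":[0,0,0]},{"fingers":1,"translation":[0.005,0,0.0018],"dr":[0,0,0]},{"fingers":1,"translation":[0.007,0,0.0021],"dr":[0,0,0]},{"fingers":1,"translation":[0.0092,0,0.0026],"dr":[0,0,0]},{"fingers":1,"translation":[0.011,0,0.0032],"dr":[0,0,0]},{"fingers":1,"translation":[0.0124,0,0.0036],"dr":[0,0,0]},{"fingers":1,"translation":[0.0124,0,0.0036],"dr":[0,0,0]}])

```text
t: 7.45
ee_pos: [0.5031, 0.0083, 0.0339]
tcp_rot: [0.056, 0.735, 0.674, -0.06]
wrist_force: [1.4, 2.9, 2.1]
opening: 0.055
```

```bash
python3 - <<'E'
from h import *
indock();print(read_state()["torque"])
for a in [(-5,0,5,9.5),(-3,0,4,9.5),(-2,0,3,9),(0,0,1,8),(0,0,0,8)]: print(a,cgoal(*a))
E
```

```text
t 7.45 TCP dock mm [-2.1 -0.6 33.9] toolx [ 0.986 -0.001 -0.165] F [ 3.  -1.1  2.1] open 0.055
[ 0.81654647 -0.24339646  0.01767148]
(-5, 0, 5, 9.5) (array([-0.6, -0.6,  0.6]), array([ 0.05, -0.03, -0.07]))
(-3, 0, 4, 9.5) (array([ 1.5, -0.6,  1.2]), array([ 0.05, -0.03, -0.07]))
(-2, 0, 3, 9) (array([ 2.6, -0.6,  2.6]), array([ 0.05,  0.47, -0.07]))
(0, 0, 1, 8) (array([ 4.9, -0.6,  5.2]), array([ 0.05,  1.47, -0.07]))
(0, 0, 0, 8) (array([ 5. , -0.6,  6.2]), array([ 0.05,  1.47, -0.07]))
```

apply_moves(plan=[{"fingers":1,"translation":[0.001,0,0.0008],"dr":[0,0,0]},{"fingers":1,"translation":[0.002,0,0.0016],"dr":[0,0,0]},{"fingers":1,"translation":[0.003,0,0.0026],"dr":[0,0.4,0]},{"fingers":1,"translation":[0.0038,0,0.0036],"dr":[0,0.8,0]},{"fingers":1,"translation":[0.0044,0,0.0044],"dr":[0,1.1,0]},{"fingers":1,"translation":[0.0049,0,0.0052],"dr":[0,1.4,0]},{"fingers":1,"translation":[0.0049,0,0.0058],"dr":[0,1.4,0]},{"fingers":1,"translation":[0.0049,0,0.0058],"dr":[0,1.4,0]}])

```text
t: 8.25
ee_pos: [0.5028, 0.0135, 0.0271]
tcp_rot: [0.047, 0.735, 0.674, -0.051]
wrist_force: [-2.3, 7.5, 2.7]
opening: 0.055
```

```bash
python3 - <<'E'
from h import *
indock();print(read_state()["torque"])
for a in [(0,0,0,8),(0,0,0,6)]: print(a,cgoal(*a))
E
```

```text
t 8.25 TCP dock mm [ 3.   0.2 27.1] toolx [ 0.99  -0.001 -0.138] F [7.3 2.9 2.7] open 0.055
[1.66902769 0.29246357 0.16101626]
(0, 0, 0, 8) (array([-1.2,  0.2,  0.3]), array([-0.04, -0.06, -0.07]))
(0, 0, 0, 6) (array([-1.3,  0.2,  2.4]), array([-0.03,  1.94, -0.07]))
```

apply_moves(plan=[{"fingers":1,"translation":[0.0005,0,0],"dr":[0,0,0]},{"fingers":1,"translation":[0.001,0,0],"dr":[0,0,0]},{"fingers":1,"translation":[0.0015,0,0],"dr":[0,0,0]},{"fingers":1,"translation":[0.002,0,0],"dr":[0,0,0]},{"fingers":1,"translation":[0.002,0,0],"dr":[0,0,0]},{"fingers":1,"translation":[0.002,0,0],"dr":[0,0,0]},{"fingers":1,"translation":[0.002,0,0],"dr":[0,0,0]},{"fingers":1,"translation":[0.002,0,0],"dr":[0,0,0]}])

```text
t: 9.05
ee_pos: [0.5027, 0.0152, 0.0266]
tcp_rot: [0.047, 0.735, 0.674, -0.052]
wrist_force: [-0.7, -0.9, -0.4]
opening: 0.0547
```

```bash
python3 - <<'E'
from h import *
indock();print(read_state()["torque"])
s=frame("scene");cv2.imwrite("pics/e1.png",cv2.resize(s["pixels"][190:290,270:370,::-1],(600,600),interpolation=cv2.INTER_CUBIC))
for p in (6,8):
  c,Rc=cur();W=c+(Rc*R.from_euler("x",180,degrees=True)).apply(np.array([(95,25,17),(95,-25,17),(106,20,6),(-77,20,40),(-77,-20,40)])/1000-G0)
print(((proj(s,W)-[270,190])*6).round().tolist())
D=place(DOCK,np.array([(60,18,14),(60,-18,14),(98,28,36.9),(98,-28,36.9)])/1000)
print(((proj(s,D)-[270,190])*6).round(0).tolist())
E
```

```text
t 9.05 TCP dock mm [ 4.8  0.4 26.6] toolx [ 0.99  -0.001 -0.139] F [-0.9  0.7 -0.4] open 0.0547
[0.06614036 0.09975158 0.03960886]
[[376.0, 340.0], [280.0, 370.0], [375.0, 374.0], [225.0, 84.0], [153.0, 103.0]]
[[327.0, 317.0], [260.0, 338.0], [379.0, 320.0], [272.0, 354.0]]
```

View pics/e1.png

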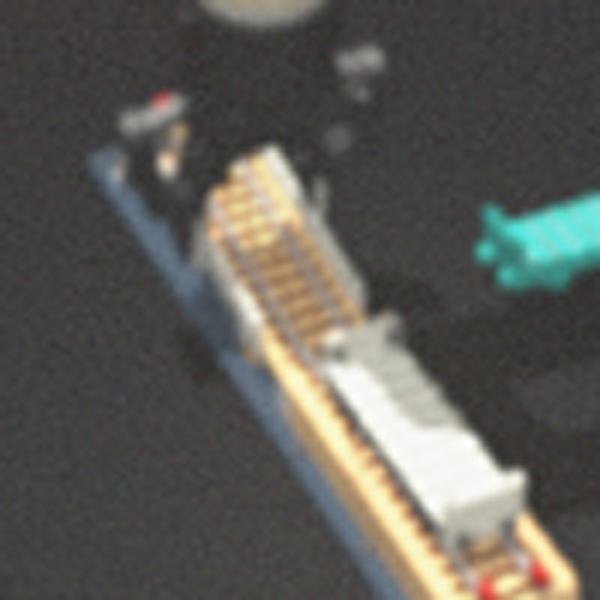

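apply_moves(plan=[{"fingers":1,"translation":[0,0,0.001],"dr":[0,0.7,0]},{"fingers":1,"translation":[0,0,0.002],"dr":[0,1.5,0]},{"fingers":1,"translation":[0,0,0.003],"dr":[0,2.5,0]},{"fingers":1,"translation":[0,0,0.0032],"dr":[0,2.7,0]},{"fingers":1,"translation":[0,0,0.0032],"dr":[0,2.7,0]},{"fingers":1,"translation":[0,0,0.0032],"dr":[0,2.7,0]},{"fingers":1,"translation":[0,0,0.0032],"dr":[0,2.7,0]},{"fingers":1,"translation":[0,0,0.0032],"dr":[0,2.7,0]}])

```text
t: 9.9
ee_pos: [0.503, 0.0149, 0.0241]
tcp_rot: [0.031, 0.736, 0.675, -0.034]
wrist_force: [-2.4, 1.1, 5.2]
opening: 0.0548
```

```bash
python3 - <<'E'
from h import *
indock();print(read_state()["torque"])
E
```

```text
t 9.9 TCP dock mm [ 4.4  0.1 24.1] toolx [ 0.996 -0.001 -0.091] F [0.9 2.5 5.2] open 0.0548
[0.09208232 0.45891026 0.06707905]
```

apply_moves(plan=[{"fingers":0,"translation":[0,0,0],"dr":[0,0,0]},{"fingers":-0.3,"translation":[0,0,0],"dr":[0,0,0]},{"fingers":-1,"translation":[0,0,0],"dr":[0,0,0]},{"fingers":-1,"translation":[0,0,0],"dr":[0,0,0]},{"fingers":-1,"translation":[0,0,-0.01],"dr":[0,0,0]},{"fingers":-1,"translation":[0,0,-0.035],"dr":[0,2,0]},{"fingers":-1,"translation":[0,0,-0.07],"dr":[0,5.2,0]},{"fingers":-1,"translation":[0,0,-0.1],"dr":[0,5.2,0]}])

```text
t: 10.7
ee_pos: [0.5041, 0.0235, 0.1258]
tcp_rot: [-0.0, 0.737, 0.675, 0.001]
wrist_force: [1.3, -0.3, -0.5]
opening: 0.086
```

```bash
python3 - <<'E'
from h import *
indock();print(goal(place(DOCK,[-.077+.0015,0,.1]),toolR(DOCK[2])))
s=frame("scene");t=frame("top")
o=np.zeros((600,800,3),np.uint8)
o[:,:500]=cv2.resize(s["pixels"][185:285,275:358,::-1],(500,600),interpolation=cv2.INTER_CUBIC)
o[:300,500:]=cv2.resize(t["pixels"][170:220,290:340,::-1],(300,300),interpolation=cv2.INTER_CUBIC)
cv2.imwrite("pics/f1.png",o)
D=place(DOCK,np.array([(-77,20,68),(-77,-20,68),(-77,20,56),(-77,-20,56)])/1000)
print(((proj(s,D)-[275,185])*6).round(0).tolist())
E
```

```text
t 10.7 TCP dock mm [ 13.1  -0.3 125.8] toolx [ 1.    -0.002  0.001] F [-0.2 -1.3 -0.5] open 0.086
(array([-88.6,  -0.1,  25.6]), array([ 0.03, -0.08, -0.13]))
[[187.0, 114.0], [116.0, 133.0], [188.0, 133.0], [117.0, 152.0]]
```

View pics/f1.png

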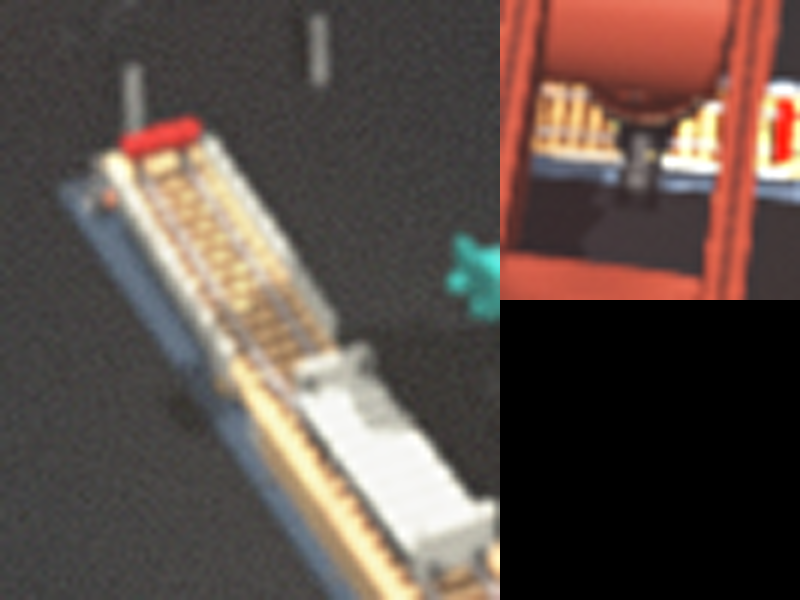

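apply_moves(plan=[{"fingers":1,"translation":[-0.03,0,0],"dr":[0,0,0]},{"fingers":1,"translation":[-0.06,0,0],"dr":[0,0,0]},{"fingers":1,"translation":[-0.086,0,0],"dr":[0,0,-0.1]},{"fingers":1,"translation":[-0.086,0,0.01],"dr":[0,0,-0.1]},{"fingers":1,"translation":[-0.086,0,0.025],"dr":[0,0,-0.1]},{"fingers":1,"translation":[-0.086,0,0.041],"dr":[0,0,-0.1]},{"fingers":1,"translation":[-0.086,0,0.047],"dr":[0,0,-0.1]},{"fingers":1,"translation":[-0.086,0,0.047],"dr":[0,0,-0.1]}])

```text
t: 11.6
ee_pos: [0.4994, -0.0613, 0.0809]
tcp_rot: [0.002, 0.737, 0.676, 0.002]
wrist_force: [-0.3, 1.0, -0.1]
opening: -0.0004
```

```bash
python3 - <<'E'
from h import *
indock()
E
```

```text
t 11.6 TCP dock mm [-71.8  -2.8  80.9] toolx [1.    0.    0.001] F [ 1.   0.4 -0.1] open -0.0004
```

apply_moves(plan=[{"fingers":1,"translation":[-0.001,-0.0025,0.006],"dr":[0,0,0]},{"fingers":1,"translation":[-0.001,-0.0025,0.011],"dr":[0,0,0]},{"fingers":1,"translation":[-0.001,-0.0025,0.014],"dr":[0,0,0]},{"fingers":1,"translation":[-0.001,-0.0025,0.017],"dr":[0,0,0]},{"fingers":1,"translation":[-0.001,-0.0025,0.02],"dr":[0,0,0]},{"fingers":1,"translation":[-0.001,-0.0025,0.023],"dr":[0,0,0]},{"fingers":1,"translation":[-0.001,-0.0025,0.025],"dr":[0,0,0]},{"fingers":1,"translation":[-0.001,-0.0025,0.025],"dr":[0,0,0]}])

```text
t: 12.4
ee_pos: [0.4969, -0.062, 0.0557]
tcp_rot: [0.002, 0.737, 0.676, 0.002]
wrist_force: [-0.1, -0.4, 0.4]
opening: -0.0002
```

```bash
python3 - <<'E'
from h import *
indock()
E
```

```text
t 12.4 TCP dock mm [-72.7  -0.4  55.7] toolx [1.    0.    0.001] F [-0.4  0.1  0.4] open -0.0002
```

apply_moves(plan=[{"fingers":1,"translation":[0,0,0.0007],"dr":[0,0,0]},{"fingers":1,"translation":[0,0,0.0014],"dr":[0,0,0]},{"fingers":1,"translation":[0,0,0.002],"dr":[0,0,0]},{"fingers":1,"translation":[0,0,0.002],"dr":[0,0,0]},{"fingers":1,"translation":[0,0,0.002],"dr":[0,0,0]},{"fingers":1,"translation":[0,0,0.002],"dr":[0,0,0]},{"fingers":1,"translation":[0,0,0.002],"dr":[0,0,0]},{"fingers":1,"translation":[0,0,0.002],"dr":[0,0,0]}])

```text
t: 13.2
ee_pos: [0.4976, -0.0622, 0.0552]
tcp_rot: [0.002, 0.736, 0.676, 0.003]
wrist_force: [-4.0, 0.1, 12.1]
opening: -0.0001
```

```bash
python3 - <<'E'
from h import *
indock()
E
```

```text
t 13.2 TCP dock mm [-72.8  -1.1  55.2] toolx [1.    0.    0.001] F [-0.2  3.9 12.1] open -0.0001
```

apply_moves(plan=[{"fingers":1,"translation":[0,0,-0.01],"dr":[0,0,0]},{"fingers":1,"translation":[0,0,-0.03],"dr":[0,0,0]},{"fingers":1,"translation":[0.02,0,-0.06],"dr":[0,0,0]},{"fingers":1,"translation":[0.06,-0.001,-0.07],"dr":[0,0,0]},{"fingers":1,"translation":[0.1,-0.001,-0.07],"dr":[0,0,0]},{"fingers":1,"translation":[0.15,-0.001,-0.07],"dr":[0,0,0]},{"fingers":1,"translation":[0.2,-0.001,-0.07],"dr":[0,0,0]},{"fingers":1,"translation":[0.23,-0.001,-0.07],"dr":[0,0,0]}])

```text
t: 14.0
ee_pos: [0.5156, 0.1703, 0.126]
tcp_rot: [0.002, 0.736, 0.677, 0.003]
wrist_force: [0.2, -1.0, 0.7]
opening: -0.0002
```

```bash
python3 - <<'E'
from h import *
indock()
s=frame("scene");np.savez("scene2.npz",**s)
cv2.imwrite("pics/k1.png",cv2.resize(s["pixels"][195:305,280:375,::-1],(518,600),interpolation=cv2.INTER_CUBIC))
t=np.load("top0.npz")
def back(f,uv,z):
    Rm=cv2.Rodrigues(f["rvec"])[0];C=-Rm.T@f["tvec"].ravel();d=Rm.T@np.linalg.inv(f["intrinsics"])@[*uv,1];return C+d*(z-C[2])/d[2]
for c in [(72,92),(293,107)]:
    w=back(t,(np.array(c)+.5)/6.5-.5+[240,170],.07)
    print(R.from_euler("z",-DOCK[2]).apply(w-[DOCK[0],DOCK[1],0])*1000)
k=600/110
for d in (0,3):
  P=[(60+0,18,14)]
  D=place(DOCK,(np.array([(-77,20,56),(-77,-20,56),(-99.5,18,41),(-99.5,-18,41),(98,28,33),(98,-28,33)])+[d,0,0])/1000)
  print(d,((proj(s,D)-[280,195])*k).round().tolist())
for wx in (190,195,200): print(wx,((proj(s,place(DOCK,np.array([(wx+60,18,71),(wx+60,-18,71),(wx-60,18,71),(wx-60,-18,71)])/1000))-[280,195])*k).round().tolist())
E
```

```text
t 14.0 TCP dock mm [160.4   0.8 126. ] toolx [1.    0.002 0.002] F [-1.  -0.3  0.7] open -0.0002
[254.16697717   6.32309611  70.        ]
[126.50248235   2.05254355  70.        ]
0 [[144.0, 66.0], [79.0, 84.0], [126.0, 69.0], [69.0, 84.0], [290.0, 270.0], [193.0, 300.0]]
3 [[146.0, 69.0], [81.0, 87.0], [128.0, 71.0], [71.0, 87.0], [292.0, 273.0], [195.0, 304.0]]
190 [[416.0, 403.0], [346.0, 427.0], [300.0, 254.0], [235.0, 274.0]]
195 [[421.0, 410.0], [351.0, 434.0], [305.0, 260.0], [240.0, 280.0]]
200 [[426.0, 417.0], [356.0, 441.0], [309.0, 266.0], [244.0, 286.0]]
```

View pics/k1.png

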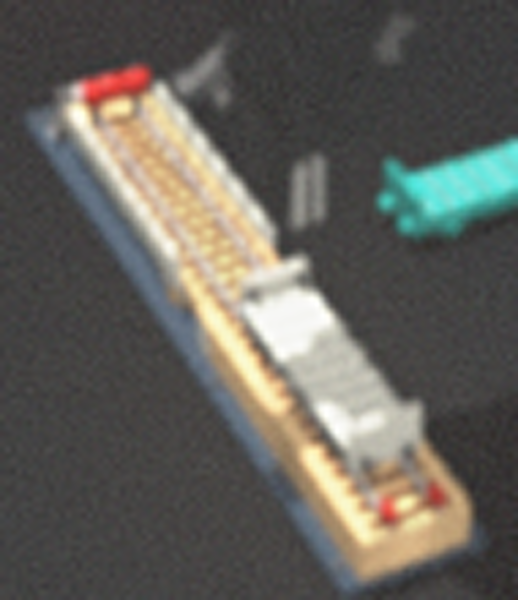

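apply_moves(plan=[{"fingers":1,"translation":[0.002,0.0008,0.02],"dr":[0,0,0.1]},{"fingers":1,"translation":[0.002,0.0008,0.04],"dr":[0,0,0.1]},{"fingers":1,"translation":[0.002,0.0008,0.055],"dr":[0,0,0.1]},{"fingers":1,"translation":[0.002,0.0008,0.0635],"dr":[0,0,0.1]},{"fingers":1,"translation":[0.002,0.0008,0.0635],"dr":[0,0,0.1]},{"fingers":1,"translation":[-0.004,0.0008,0.0635],"dr":[0,0,0.1]},{"fingers":1,"translation":[-0.012,0.0008,0.0635],"dr":[0,0,0.1]},{"fingers":1,"translation":[-0.02,0.0008,0.0635],"dr":[0,0,0.1]}])

```text
t: 14.85
ee_pos: [0.5161, 0.1527, 0.0635]
tcp_rot: [0.002, 0.736, 0.677, 0.005]
wrist_force: [0.1, 0.6, 1.2]
opening: -0.0005
```

```bash
python3 - <<'E'
from h import *
indock();print(goal(place(DOCK,[-.049,0,.0625]),toolR(DOCK[2])))
E
```

```text
t 14.85 TCP dock mm [142.9  -1.3  63.5] toolx [1.    0.002 0.004] F [ 0.6 -0.   1.2] open -0.0005
(array([-191.9,   -1.5,    0.2]), array([ 0.58, -0.25,  0.09]))
```

apply_moves(plan=[{"fingers":1,"translation":[-0.009,-0.001,0],"dr":[0.5,-0.25,0.1]},{"fingers":1,"translation":[-0.018,-0.0015,0],"dr":[0.5,-0.25,0.1]},{"fingers":1,"translation":[-0.027,-0.0015,0],"dr":[0.5,-0.25,0.1]},{"fingers":1,"translation":[-0.036,-0.0015,0],"dr":[0.5,-0.25,0.1]},{"fingers":1,"translation":[-0.045,-0.0015,0],"dr":[0.5,-0.25,0.1]},{"fingers":1,"translation":[-0.054,-0.0015,0],"dr":[0.5,-0.25,0.1]},{"fingers":1,"translation":[-0.063,-0.0015,0],"dr":[0.5,-0.25,0.1]},{"fingers":1,"translation":[-0.072,-0.0015,0],"dr":[0.5,-0.25,0.1]}])

```text
t: 15.65
ee_pos: [0.5085, 0.0804, 0.0632]
tcp_rot: [0.0, 0.737, 0.676, 0.0]
wrist_force: [-0.8, 0.8, 1.3]
opening: 0.0001
```

```bash
python3 - <<'E'
from h import *
indock();print(goal(place(DOCK,[-.049,0,.0635]),toolR(DOCK[2])))
E
```

```text
t 15.65 TCP dock mm [70.2  0.2 63.2] toolx [ 1. -0.  0.] F [0.7 0.9 1.3] open 0.0001
(array([-119.2,    0.2,   -0.3]), array([ 0.07, -0.  , -0.01]))
```

apply_moves(plan=[{"fingers":1,"translation":[-0.009,0,0],"dr":[0,0,0]},{"fingers":1,"translation":[-0.018,0,0],"dr":[0,0,0]},{"fingers":1,"translation":[-0.027,0,0],"dr":[0,0,0]},{"fingers":1,"translation":[-0.036,0,0],"dr":[0,0,0]},{"fingers":1,"translation":[-0.045,0,0],"dr":[0,0,0]},{"fingers":1,"translation":[-0.054,0,0],"dr":[0,0,0]},{"fingers":1,"translation":[-0.063,0,0],"dr":[0,0,0]},{"fingers":1,"translation":[-0.072,0,0],"dr":[0,0,0]}])

```text
t: 16.45
ee_pos: [0.5023, 0.0079, 0.0632]
tcp_rot: [0.0, 0.737, 0.676, 0.0]
wrist_force: [-0.3, -0.1, 0.0]
opening: 0.0001
```

apply_moves(plan=[{"fingers":1,"translation":[-0.007,0,0],"dr":[0,0,0]},{"fingers":1,"translation":[-0.014,0,0],"dr":[0,0,0]},{"fingers":1,"translation":[-0.02,0,0],"dr":[0,0,0]},{"fingers":1,"translation":[-0.025,0,0],"dr":[0,0,0]},{"fingers":1,"translation":[-0.029,0,0],"dr":[0,0,0]},{"fingers":1,"translation":[-0.032,0,0],"dr":[0,0,0]},{"fingers":1,"translation":[-0.035,0,0],"dr":[0,0,0]},{"fingers":1,"translation":[-0.037,0,0],"dr":[0,0,0]}])

```text
t: 17.25
ee_pos: [0.4991, -0.0291, 0.0631]
tcp_rot: [0.0, 0.737, 0.676, 0.0]
wrist_force: [0.0, 1.7, 0.4]
opening: -0.0005
```

```bash
python3 - <<'E'
from h import *
indock();print(goal(place(DOCK,[-.049,0,.0635]),toolR(DOCK[2])))
E
```

```text
t 17.25 TCP dock mm [-39.7   0.3  63.1] toolx [ 1. -0.  0.] F [1.7 0.1 0.4] open -0.0005
(array([-9.3,  0.3, -0.4]), array([ 0.07, -0.  , -0.01]))
```

Push on slowly until contact with the buffer stop shows as force.

apply_moves(plan=[{"fingers":1,"translation":[-0.0015,0,0],"dr":[0,0,0]},{"fingers":1,"translation":[-0.003,0,0],"dr":[0,0,0]},{"fingers":1,"translation":[-0.0045,0,0],"dr":[0,0,0]},{"fingers":1,"translation":[-0.006,0,0],"dr":[0,0,0]},{"fingers":1,"translation":[-0.007,0,0],"dr":[0,0,0]},{"fingers":1,"translation":[-0.008,0,0],"dr":[0,0,0]},{"fingers":1,"translation":[-0.008,0,0],"dr":[0,0,0]},{"fingers":1,"translation":[-0.008,0,0],"dr":[0,0,0]}])

```text
t: 18.05
ee_pos: [0.4983, -0.0371, 0.0631]
tcp_rot: [0.0, 0.737, 0.676, 0.0]
wrist_force: [0.2, -0.1, -0.2]
opening: 0.0
```

```bash
python3 - <<'E'
from h import *
indock()
E
```

```text
t 18.05 TCP dock mm [-47.8   0.4  63.1] toolx [ 1. -0. -0.] F [-0.1 -0.2 -0.2] open 0.0
```

apply_moves(plan=[{"fingers":1,"translation":[-0.0007,0,0],"dr":[0,0,0]},{"fingers":1,"translation":[-0.0014,0,0],"dr":[0,0,0]},{"fingers":1,"translation":[-0.002,0,0],"dr":[0,0,0]},{"fingers":1,"translation":[-0.0025,0,0],"dr":[0,0,0]},{"fingers":1,"translation":[-0.003,0,0],"dr":[0,0,0]},{"fingers":1,"translation":[-0.003,0,0],"dr":[0,0,0]},{"fingers":1,"translation":[-0.003,0,0],"dr":[0,0,0]},{"fingers":1,"translation":[-0.003,0,0],"dr":[0,0,0]}])

```text
t: 18.85
ee_pos: [0.4976, -0.0388, 0.0628]
tcp_rot: [-0.001, 0.737, 0.676, 0.001]
wrist_force: [0.7, 6.6, 0.3]
opening: -0.0002
```

```bash
python3 - <<'E'
from h import *
indock()
s=frame("scene");t=np.load("top0.npz")
cv2.imwrite("pics/m1.png",cv2.resize(s["pixels"][195:305,280:375,::-1],(518,600),interpolation=cv2.INTER_CUBIC))
k=600/110
for wx in (-3,3): print(wx,((proj(s,place(DOCK,np.array([(wx+60,18,71),(wx+60,-18,71),(wx-60,18,71),(wx-60,-18,71)])/1000))-[280,195])*k).round().tolist())
E
```

```text
t 18.85 TCP dock mm [-49.5   0.9  62.8] toolx [ 1.    -0.     0.002] F [ 6.6 -0.1  0.3] open -0.0002
-3 [[239.0, 174.0], [176.0, 193.0], [149.0, 58.0], [90.0, 74.0]]
3 [[244.0, 181.0], [181.0, 199.0], [153.0, 64.0], [94.0, 80.0]]
```

View pics/m1.png

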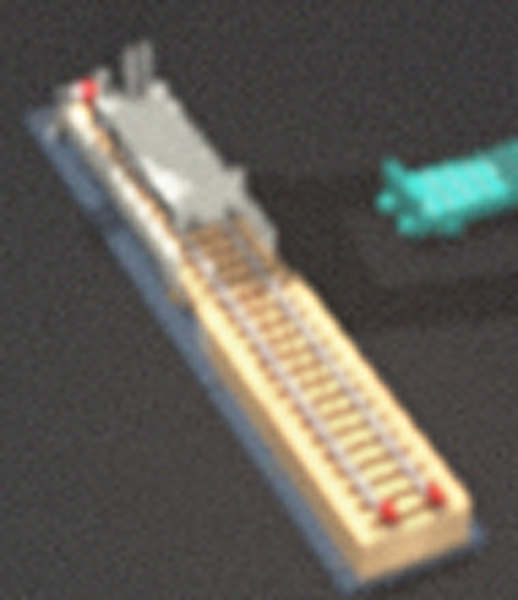

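apply_moves(plan=[{"fingers":1,"translation":[0.0005,0,0],"dr":[0,0,0]},{"fingers":1,"translation":[0.001,0,0],"dr":[0,0,0]},{"fingers":1,"translation":[0.003,0,0],"dr":[0,0,0]},{"fingers":1,"translation":[0.01,0,0],"dr":[0,0,0]},{"fingers":1,"translation":[0.02,0,-0.01],"dr":[0,0,0]},{"fingers":1,"translation":[0.02,0,-0.04],"dr":[0,0,0]},{"fingers":1,"translation":[0.02,0,-0.08],"dr":[0,0,0]},{"fingers":1,"translation":[0.02,0,-0.12],"dr":[0,0,0]}])

```text
t: 19.7
ee_pos: [0.4989, -0.0183, 0.1845]
tcp_rot: [-0.001, 0.737, 0.676, 0.0]
wrist_force: [-0.1, -0.7, 0.1]
opening: -0.0003
```

```bash
python3 - <<'E'
from h import *
indock()
s=frame("scene")
cv2.imwrite("pics/n1.png",cv2.resize(s["pixels"][195:255,280:345,::-1],(650,600),interpolation=cv2.INTER_CUBIC))
for wx in (-3,3): print(wx,((proj(s,place(DOCK,np.array([(wx+60,18,71),(wx+60,-18,71),(wx-60,18,71),(wx-60,-18,71)])/1000))-[280,195])*10).round().tolist())
E
```

```text
t 19.7 TCP dock mm [-28.9   1.4 184.5] toolx [1.    0.    0.002] F [-0.7 -0.   0.1] open -0.0003
-3 [[438.0, 320.0], [323.0, 353.0], [273.0, 107.0], [165.0, 136.0]]
3 [[446.0, 331.0], [332.0, 365.0], [281.0, 117.0], [173.0, 146.0]]
```

View pics/n1.png

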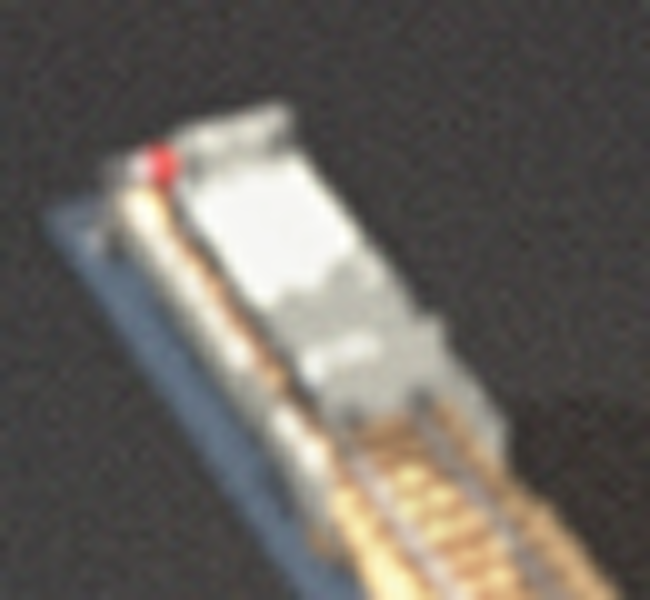

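```bash
python3 - <<'E'
from h import *
m=cv2.imread("pics/m1.png",0).astype(np.float32)
fs=np.mean([frame("scene")["pixels"][195:305,280:375,::-1].astype(np.float32) for _ in range(3)],0)
n=cv2.cvtColor(cv2.resize(fs.astype(np.uint8),(518,600),interpolation=cv2.INTER_CUBIC),cv2.COLOR_BGR2GRAY).astype(np.float32)
for nm,(y0,y1,x0,x1) in dict(wagon_end=(150,240,160,260),static_lead=(420,560,330,480)).items():
    T=m[y0:y1,x0:x1];r=cv2.matchTemplate(n[y0-15:y1+15,x0-15:x1+15],T,cv2.TM_CCOEFF_NORMED)
    _,v,_,l=cv2.minMaxLoc(r);print(nm,v,np.array(l)-15)
E
```

```text
wagon_end 0.9418081045150757 [2 5]
static_lead 0.9993988871574402 [0 0]
```

apply_moves(plan=[{"fingers":1,"translation":[0.005,0.001,0.04],"dr":[0,0,0]},{"fingers":1,"translation":[0.005,0.001,0.08],"dr":[0,0,0]},{"fingers":1,"translation":[0.005,0.001,0.11],"dr":[0,0,0]},{"fingers":1,"translation":[0.005,0.001,0.121],"dr":[0,0,0]},{"fingers":1,"translation":[0.0,0.001,0.121],"dr":[0,0,0]},{"fingers":1,"translation":[-0.006,0.001,0.121],"dr":[0,0,0]},{"fingers":1,"translation":[-0.01,0.001,0.121],"dr":[0,0,0]},{"fingers":1,"translation":[-0.013,0.001,0.121],"dr":[0,0,0]}])

```text
t: 20.7
ee_pos: [0.502, -0.0326, 0.0655]
tcp_rot: [0.002, 0.737, 0.676, 0.003]
wrist_force: [-0.4, 0.1, -0.8]
opening: -0.0
```

```bash
python3 - <<'E'
from h import *
indock()
E
```

```text
t 20.7 TCP dock mm [-42.9  -3.   65.5] toolx [ 1.    -0.     0.001] F [ 0.1  0.4 -0.8] open -0.0
```

apply_moves(plan=[{"fingers":1,"translation":[-0.001,-0.002,0.0015],"dr":[0,0,0]},{"fingers":1,"translation":[-0.002,-0.003,0.002],"dr":[0,0,0]},{"fingers":1,"translation":[-0.003,-0.003,0.002],"dr":[0,0,0]},{"fingers":1,"translation":[-0.004,-0.003,0.002],"dr":[0,0,0]},{"fingers":1,"translation":[-0.005,-0.003,0.002],"dr":[0,0,0]},{"fingers":1,"translation":[-0.006,-0.003,0.002],"dr":[0,0,0]},{"fingers":1,"translation":[-0.0065,-0.003,0.002],"dr":[0,0,0]},{"fingers":1,"translation":[-0.0068,-0.003,0.002],"dr":[0,0,0]}])

```text
t: 21.5
ee_pos: [0.4984, -0.0384, 0.0634]
tcp_rot: [0.002, 0.737, 0.676, 0.003]
wrist_force: [0.7, 5.8, 0.7]
opening: -0.0001
```

```bash
cat > cmp.py <<'E'
from h import *
m=cv2.imread("pics/m1.png",0).astype(np.float32)
fs=np.mean([frame("scene")["pixels"][195:305,280:375,::-1].astype(np.float32) for _ in range(3)],0)
n=cv2.cvtColor(cv2.resize(fs.astype(np.uint8),(518,600),interpolation=cv2.INTER_CUBIC),cv2.COLOR_BGR2GRAY).astype(np.float32)
cv2.imwrite("pics/last.png",n)
for nm,(y0,y1,x0,x1) in dict(wagon_end=(150,240,160,260),static_lead=(420,560,330,480),wall=(200,290,120,200)).items():
    T=m[y0:y1,x0:x1];r=cv2.matchTemplate(n[y0-15:y1+15,x0-15:x1+15],T,cv2.TM_CCOEFF_NORMED)
    _,v,_,l=cv2.minMaxLoc(r);print(nm,v,np.array(l)-15)
E
python3 -c "
from h import *
indock()
import cmp"
```

```text
t 21.5 TCP dock mm [-49.1   0.1  63.4] toolx [ 1.    -0.     0.002] F [ 5.9 -0.2  0.7] open -0.0001
wagon_end 0.9876372814178467 [0 2]
static_lead 0.9993653893470764 [0 0]
wall 0.9901691675186157 [0 1][ WARN:0@3.151] global loadsave.cpp:1063 imwrite_ Unsupported depth image for selected encoder is fallbacked to CV_8U.
```

apply_moves(plan=[{"fingers":1,"translation":[0.0003,0,0],"dr":[0,0,0]},{"fingers":1,"translation":[0.0006,0,0],"dr":[0,0,0]},{"fingers":1,"translation":[0.0009,0,0],"dr":[0,0,0]},{"fingers":1,"translation":[0.0012,0,0],"dr":[0,0,0]},{"fingers":1,"translation":[0.0016,0,0],"dr":[0,0,0]},{"fingers":1,"translation":[0.002,0,0],"dr":[0,0,0]},{"fingers":1,"translation":[0.003,0,0],"dr":[0,0,0]},{"fingers":1,"translation":[0.005,0,0],"dr":[0,0,0]}])

```text
t: 22.45
ee_pos: [0.4988, -0.0335, 0.0634]
tcp_rot: [0.002, 0.737, 0.676, 0.003]
wrist_force: [0.3, 0.4, 0.4]
opening: 0.0
```

```bash
python3 -c "
from h import *
indock()
import cmp" 2>&1 | grep -v WARN
```

```text
t 22.45 TCP dock mm [-44.1   0.2  63.4] toolx [ 1.    -0.     0.002] F [ 0.4 -0.2  0.4] open 0.0
wagon_end 0.984245240688324 [0 3]
static_lead 0.9993597269058228 [0 0]
wall 0.9880215525627136 [0 1]
```

apply_moves(plan=[{"fingers":1,"translation":[0.005,0,0],"dr":[0,0,0]},{"fingers":1,"translation":[0.01,0,0],"dr":[0,0,0]},{"fingers":1,"translation":[0.015,0,-0.005],"dr":[0,0,0]},{"fingers":1,"translation":[0.02,0,-0.015],"dr":[0,0,0]},{"fingers":1,"translation":[0.02,0,-0.04],"dr":[0,0,0]},{"fingers":1,"translation":[0.02,0,-0.08],"dr":[0,0,0]},{"fingers":1,"translation":[0.02,0,-0.12],"dr":[0,0,0]},{"fingers":1,"translation":[0.02,0,-0.12],"dr":[0,0,0]}])

```text
t: 23.4
ee_pos: [0.5039, -0.0139, 0.1911]
tcp_rot: [0.007, 0.736, 0.676, 0.007]
wrist_force: [1.8, -0.3, 0.6]
opening: -0.0003
```

```bash
python3 - 2>&1 <<'E' | grep -v WARN
from h import *
indock()
import cmp
# compare with n1 (after first retreat, same lighting)
a=cv2.imread("pics/n1.png",0)
s=np.mean([frame("scene")["pixels"][195:255,280:345,::-1].astype(np.float32) for _ in range(3)],0).astype(np.uint8)
b=cv2.cvtColor(cv2.resize(s,(650,600),interpolation=cv2.INTER_CUBIC),cv2.COLOR_BGR2GRAY)
cv2.imwrite("pics/n2.png",b)
for nm,(y0,y1,x0,x1) in dict(end=(300,420,300,460),stat=(480,580,380,580)).items():
    r=cv2.matchTemplate(b[y0-20:y1+20,x0-20:x1+20],a[y0:y1,x0:x1],cv2.TM_CCOEFF_NORMED);_,v,_,l=cv2.minMaxLoc(r);print(nm,v,np.array(l)-20)
E
```

```text
t 23.4 TCP dock mm [-24.2  -3.3 191.1] toolx [1.    0.001 0.001] F [-0.2 -1.8  0.6] open -0.0003
wagon_end 0.9268203377723694 [3 5]
static_lead 0.9994037747383118 [0 0]
wall 0.9353100657463074 [0 2]
end 0.9883977770805359 [2 0]
stat 0.9853323698043823 [0 0]
```

```bash
python3 -c "
from workcell import finish_job
print(finish_job())"
```

```text
the job is handed in; nothing more can be done
None
```

I fitted the cassette into the bay and rolled the silver wagon along the rails onto it, up against the buffer stop. I handed the job in at about 23.5 s of the 53 s allowed; no verdict is reported.

**Cassette:** I took the cream one with grey walls, not an orange look-alike. I brought it in about 9.5° lip-low and ran the lip into the slot until the front grooves sat on their balls. Then I pressed the buffer-stop end down. The fingers met it firmly at about 55.5 mm (12 N at 55.2 mm), against a stated home height of 56 mm. The picture taken after the press showed the red beam about 3 mm further along x than my dock fit predicted for the home position. The cassette seated the same 3 mm further along, so I put that down to error in my dock fit.

**Wagon:** I pushed it along the rails with shut fingers against the inside of its leading bulkhead, so it was never lifted. I pressed it against the stop twice, reading about 6 N both times at nearly the same place (-49.5 and -49.1 mm).

**Check that disagreed:** comparing pictures before and after I withdrew, the wagon's end seemed to shift by what would be about 3–4 mm. The match was poorer there, and the cassette wall seemed to shift a little too, so I think this is mostly shadow. Because of it I pushed the wagon a second time and backed off very slowly. The slow retreat showed at most about 1 mm of movement.

**Bystanders:** I did not touch the locomotive, the coach or the car cases, but I took no final picture of them.

I viewed 12 pictures, two more than the budget of 10.

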